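# Gauge the depth of a blind hole

### The arm

A 7-joint arm with a two-finger parallel gripper is mounted at the origin on a cart in front of the work surface, level with it; the furniture and walls round the work are solid. World frame = base frame: x ahead of the robot, y to its left, z up, the work surface at z = 0. Lengths are in m, angles in degrees, forces in N, time in s.
With the tool pointing down it reaches from about 0.425 to 0.875 m from the base axis. Payload 4.7 kg.
Tool frame: the origin (TCP) lies on the centre line of the jaws, within the pads' length; the fingertips stand 8 mm ahead of it and the grasp point (between the pads) lies 11 mm behind it; z points along the fingers, x is the direction in which the jaws open and shut, and the axes are right-handed (so a half turn about z gives the same grasp; the last joint's range is limited). The gripper opens to 87 mm and grips with 3 to 60 N. Pads are 19 mm wide; open, the fingers measure 117 mm over their backs; the gripper's body (75 mm by 190 mm) begins 51 mm behind the grasp point.
Start: joints at [-75.567, 18.392, -4.016, 83.108, 1.295, 78.541, -3.26], TCP at [0.153, 0.632, 0.231] pointing down, gripper open.
Joint ranges: [-163.93, 163.93], [-17.29, 119.83], [-79.2, 71.16], [3.27, 140.29], [-89.18, 269.18], [5.43, 117.66], [-154.24, 154.24]. Speed limits (degrees/s): [147.25, 147.25, 180, 180, 180, 180, 180].

### API

Orientations are given as [roll, pitch, yaw] about the fixed x, y, z axes, in that order (R = Rz(yaw) Ry(pitch) Rx(roll)).
In Python, from cell import telemetry, read_camera, get_calibration, sign_off gives the robot as it stands. The module is installed in compiled form; this text tells all that it offers.
- The arm moves only by the tool carry_out, never from a script. Its arguments are lists of equal length, an entry for each row: "translation": the shift along the tool's x, y, z in cm, a list of three; "turn": the turn about the tool's z in rad; "gripper": the opening, from 0 (shut) to 1 (fully open). In form: {"translation": [[dx, dy, dz], ...], "turn": [turn, ...], "gripper": [gripper, ...]}. A call has 1 to 5 rows; each row is the pose to reach, as a shift and turn from the pose commanded when the call began, along the tool's axes at that moment; what a row does not reach only later rows make up. A row lasts 1/8 s, in which the tool goes at most 62.5 mm and 10.7 degrees, less where a joint would pass 70% of its speed; a pose out of reach is approached as far as the arm can. A call with a gripper value outside its range is refused whole. The fingers move at their own pace and stop on an object; "squeeze" is the grip in N (left out, the last holds). Time passes only in rows, so rows that repeat a pose let the fingers close. It gives the time, the measured TCP pose, the force and the opening at its end, in the units of the state.
- telemetry.get_obs(): the state, without advancing time (a new reading comes with each control period).
- read_camera(name): name is "scene" or "top" or "wrist"; returns the picture (400x640x3 uint8, red, green, blue); there is no depth.
- get_calibration(name): a dict with "fx", "fy", "cx", "cy" (pixels), "k1" (the pictures are not rectified: a ray, as slopes to the right and down, at radius r is drawn at 1 + k1 r^2 times it, then the intrinsics apply), "R" (3x3) and "t" (3): a world point X has camera coordinates R X + t. Camera axes: x right, y down, z forward; pixel columns grow to the right and rows downward; lengths in m; the calibration is good to about 2 mm. A picture is of the moment at which its call begins: read the wrist's pose just before it. get_calibration takes no time and is no camera call; for the wrist camera it gives the pose at the moment of the call.
- sign_off(): hands the job in, once; it reports no verdict.
The state is a dict: "time_s": time; "qpos": joint angles; "joint_velocities": joint speeds; "effort": joint torques, N m; "tool_pos": TCP position; "tool_rot": TCP orientation; "force": force on the tool from outside, world axes, zero at the start; "wrist_torque": the same for the moment, N m; "grip_width": finger opening in m.
Only numpy, scipy, OpenCV 4.12 (cv2) and the standard library are available. Lean on these libraries where they do the work, as an engineer would, in place of code of your own. Each camera call takes 0.05 s, during which the arm holds its last target.

### The job

Take the depth gauge out of its stand by its head and measure the large hole in the aluminium block: lower the rod into the hole so that the stop collar meets the block's top and the rod slides on through it until it bottoms out, and keep it pressed on the bottom with about 10 N for a good second, never with more than 30 N. Then let go and leave the gauge standing in the hole, rod on the bottom and collar flat on the block, so that the depth can be read; leave the loose things around it where they are.

Things in the scene. Friction and masses are not known exactly. Their poses are not given: they have to be found in the camera images.
- depth_gauge: the stop collar of the depth gauge: a dark knurled steel ring, 32 mm across and 10 mm thick (a 19 mm hub, 4 mm high, on top), through which the gauge's round rod slides. Origin: centre of the collar's underside; z along the rod, up. At the start the collar rests on top of the gauge stand with the rod upright. Whole gauge 0.17 to 0.23 kg
- gauge_rod (a joint): how far the rod sticks out below the collar's underside (m): 0.012 to 0.022 at the start, at most 0.07; it grows as the rod is pushed down through the collar. The rod stays where it is put: friction of about 3 N holds it, so it must be pushed with more than 3 N to slide, and that steady sliding resistance is not the bottom of the hole
- rod_tip (a point): centre of the flat lower end of the gauge's steel rod (12 mm diameter, end chamfered 1.5 mm, thin ring marks every 5 mm). The rod with its head is 132 mm long
- rod_head (a point): centre of the top of the rod's head: a grooved steel cylinder, 22 mm diameter and 36 mm high, at the upper end of the rod; the place to grip. It lies 132 mm above the rod's tip
- stand: fixed grey plastic gauge stand: foot 84 x 84 x 8 mm, on it a 56 x 56 mm post whose top is 50 mm above the bench, with an upright round hole 18 mm across and 42 mm deep in the middle, in which the rod hangs by its collar. Origin: centre of its underside
- block: fixed, bright machined aluminium block 100 x 64 mm, its top face 74 mm above the bench, on a steel base plate 136 x 64 x 12 mm with two screws at each end. Two upright holes in the top: the large one, 14.5 mm across with a 2 mm chamfered mouth, is the blind hole to measure; the small one (8 mm) is 46 mm from it and of no concern. Origin: centre of the underside; x along the length, towards the small hole
- bore_mouth (a point): centre of the mouth of the large hole, in the block's top face, 18 mm from the block's centre along its -x; z up
- bore_plug: what closes the large hole at its lower end, inside the block and out of sight, with the flat rigid bottom of the hole on top of it. Origin: below the hole, at the block's underside, so this reading does NOT tell how deep the hole is: the depth is 24 to 54 mm, different each time, and is to be felt. Only the rod's tip can touch this part
- solder_spool: bystander: roll of solder on a grey spool, 55 mm across, 34 high (mm); origin: centre of its underside
- tape_black: bystander: roll of black tape lying flat, 62 mm across, 18 high (mm); origin: centre of its underside
- battery_9v: bystander: small block battery standing upright, 18 x 27 x 49 (mm); origin: centre of its underside
- knob_black: bystander: black fluted instrument knob, 26 mm across, 16 high (mm); origin: centre of its underside
Not all that is in view belongs to the job. There is more than one size of the depth_gauge; the job needs the larger.

How it is judged (in metres and radians):
On the way:
1. the rod stands on the bottom of the hole with the collar on the block's top face, and is kept pressed on that bottom with 4 to 16 N for 0.8 s without a break (horizontal distance between rod_tip and bore_mouth below 0.005 m and z of rod_tip in the frame of bore_mouth below -0.0225 m and z of depth_gauge in the frame of bore_mouth between -0.002 and 0.002 m and contact force between depth_gauge and bore_plug between 4 and 16 N), for 0.8 s.
At the end, for the whole second after the job is handed in: the gauge stands in the large hole, released, at rest (under 10 mm/s), upright within 0.08 rad; rod tip resting on the bottom (over 0.05 N), over 22.5 mm deep and within 5 mm of the hole's axis; collar underside within 2 mm of the block's top face (horizontal distance between rod_tip and bore_mouth below 0.005 m and z of rod_tip in the frame of bore_mouth below -0.0225 m and z of depth_gauge in the frame of bore_mouth between -0.002 and 0.002 m and contact force between depth_gauge and bore_plug above 0.05 N and angle between depth_gauge's own z axis and vertical below 0.08 rad and linear speed of depth_gauge below 0.01 m/s); the robot touches nothing.
It fails at once if the gauge presses on the block, hole bottom included, with more than 30 N (contact force between depth_gauge and block above 30 N).
It fails at once if a bystander (solder roll, tape roll, battery, knob) is moved by more than 20 mm (distance of any of solder_spool, tape_black, battery_9v, knob_black from where it was at the start of the episode above 0.02 m).
It also fails if it takes over 58 s, if anything falls off the work surface, if the arm or the gripper's body presses on something with over 40 N, if the wrist force passes 120 N, or if a joint passes its speed limit or range.

## Working session

There is one attempt and no reset: what is moved stays moved. The work goes in short steps, Python scripts to look and compute and a tool call to move; the robot and the scene stay as the last step left them, time stands still between calls to the robot, and variables do not carry over. Pictures are saved under pics/ and viewed, and the job is handed in when it is done.

Besides the shell and the picture viewer there is one more tool, called after "Emit:" by a JSON object that holds its "fn" and its "kwargs", one argument or row to a line. carry_out: Moves the arm, as the interface text tells. Its arguments: {"type":"object","properties":{"translation":{"type":"array","items":{"type":"array","items":{"type":"number"}}},"turn":{"type":"array","items":{"type":"number"}},"gripper":{"type":"array","items":{"type":"number"}},"squeeze":{"type":"number"}},"required":["translation","turn","gripper"]}

```bash
mkdir -p pics; python3 - <<'E'
from cell import telemetry, read_camera, get_calibration
import cv2
o=telemetry.get_obs()
for k in ("time_s","tool_pos","tool_rot","force","grip_width"): print(k,o[k])
for n in ("scene","top","wrist"):
    c=get_calibration(n); print(n,c)
    im=read_camera(n); cv2.imwrite(f"pics/{n}0.png",im[:,:,::-1])
E
```

```text
time_s 0.0
tool_pos [0.15302612 0.63118625 0.22947606]
tool_rot [1.79994973e+02 1.07513351e-01 7.63801973e+01]
force [-0.00251755  0.08571034 -0.25842261]
grip_width 0.08705549202423564
scene {'fx': 404.84634322625806, 'fy': 404.84634322625806, 'cx': 320.1161237827037, 'cy': 198.24016676606055, 'k1': -0.08209265554858186, 'R': array([[-0.64375449, -0.76523137, -0.00105029],
       [-0.36490279,  0.30818202, -0.87856121],
       [ 0.67262628, -0.56519447, -0.47762863]]), 't': array([0.39573745, 0.32260913, 0.56868045])}
top {'fx': 435.38131488023083, 'fy': 435.38131488023083, 'cx': 319.2237454056445, 'cy': 199.36070673697662, 'k1': -0.07342480246547721, 'R': array([[-2.26778100e-04, -9.99935757e-01, -1.13327264e-02],
       [-9.85140882e-01,  2.16976774e-03, -1.71734488e-01],
       [ 1.71748045e-01,  1.11253865e-02, -9.85078086e-01]]), 't': array([0.02350765, 0.59353725, 0.97049109])}
wrist {'fx': 285.4413531334409, 'fy': 285.4413531334409, 'cx': 319.47296055805816, 'cy': 201.0462740162624, 'k1': -0.03540734802605686, 'R': array([[ 0.23512402,  0.97196363, -0.00184303],
       [ 0.93026661, -0.224487  ,  0.29018894],
       [ 0.28163936, -0.0699449 , -0.9569676 ]]), 't': array([-0.64935421, -0.03600094,  0.39130235])}
```

View pics/scene0.png

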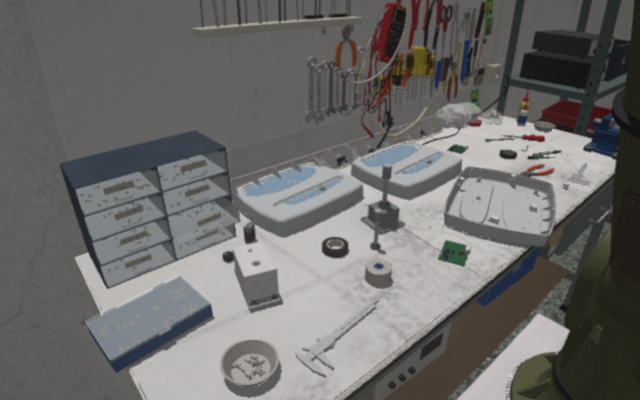

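View pics/top0.png

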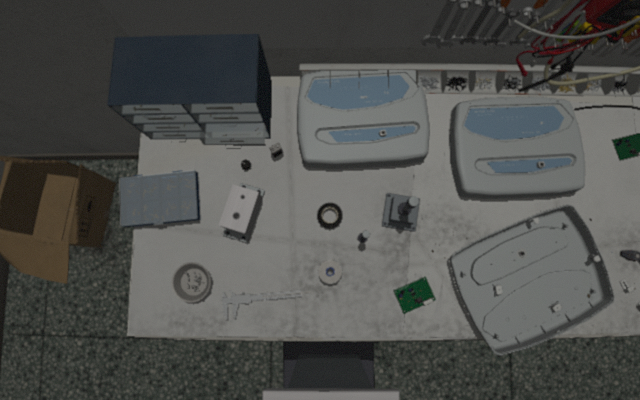

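View pics/wrist0.png

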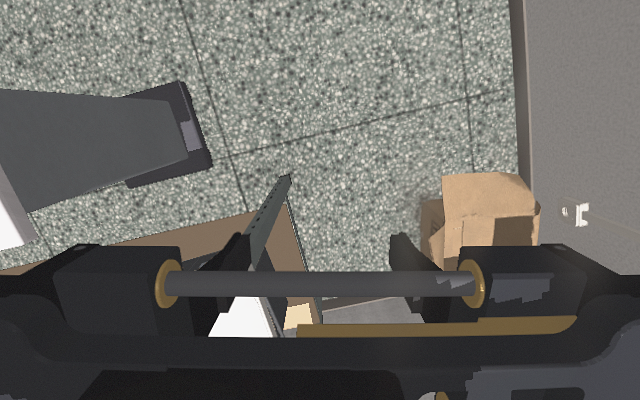

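The scene view shows two gauges: one in a grey stand at about (386,190), and a small free-standing one at about (376,238). The top view puts them at (405,207) and (364,236). The one in the stand fits the description of the larger gauge. I'll check this in enlarged crops.

```bash
cat > h.py <<'E'
import numpy as np, cv2
from scipy.optimize import least_squares
from cell import telemetry, read_camera, get_calibration
def proj(c,X):
    p=c["R"]@np.asarray(X,float)+c["t"]; s=p[:2]/p[2]; s=s*(1+c["k1"]*(s@s))
    return np.array([c["fx"]*s[0]+c["cx"],c["fy"]*s[1]+c["cy"]])
def ray(c,uv):
    d=np.array([(uv[0]-c["cx"])/c["fx"],(uv[1]-c["cy"])/c["fy"]]); s=d.copy()
    for _ in range(20): s=d/(1+c["k1"]*(s@s))
    R=c["R"]; return -R.T@c["t"], R.T@np.array([s[0],s[1],1])
def onz(c,uv,z):
    o,d=ray(c,uv); return o+d*(z-o[2])/d[2]
def tri(obs):
    f=lambda X: np.concatenate([(proj(c,X)-uv) for c,uv in obs])
    r=least_squares(f,[0.6,0,0.1]); return r.x, r.fun
def crop(im,x0,x1,y0,y1,k,name):
    cv2.imwrite(name,cv2.resize(im[y0:y1,x0:x1,::-1],None,fx=k,fy=k,interpolation=cv2.INTER_CUBIC))
E
python3 - <<'E'
from h import *
a=cv2.imread("pics/scene0.png")[:,:,::-1]; b=cv2.imread("pics/top0.png")[:,:,::-1]
crop(a,220,420,150,310,4,"pics/s_c.png")
crop(b,340,440,180,260,8,"pics/t_c1.png"); crop(b,200,300,140,250,5,"pics/t_c2.png")
t=get_calibration("top")
for n,uv,z in [("stand",(401,211),.05),("block",(240,210),.074),("small",(364,237),0),("spool",(330,273),.034),("tape",(329,215),.018),("bat",(277,151),.049),("knob",(246,164),.016)]:
    print(n,onz(t,uv,z).round(3))
E
```

```text
stand [ 0.566 -0.169  0.05 ]
block [0.565 0.204 0.074]
small [ 0.509 -0.085  0.   ]
spool [ 0.423 -0.002  0.034]
tape [ 0.561 -0.     0.018]
bat [0.712 0.124 0.049]
knob [0.689 0.205 0.016]
```

View pics/s_c.png

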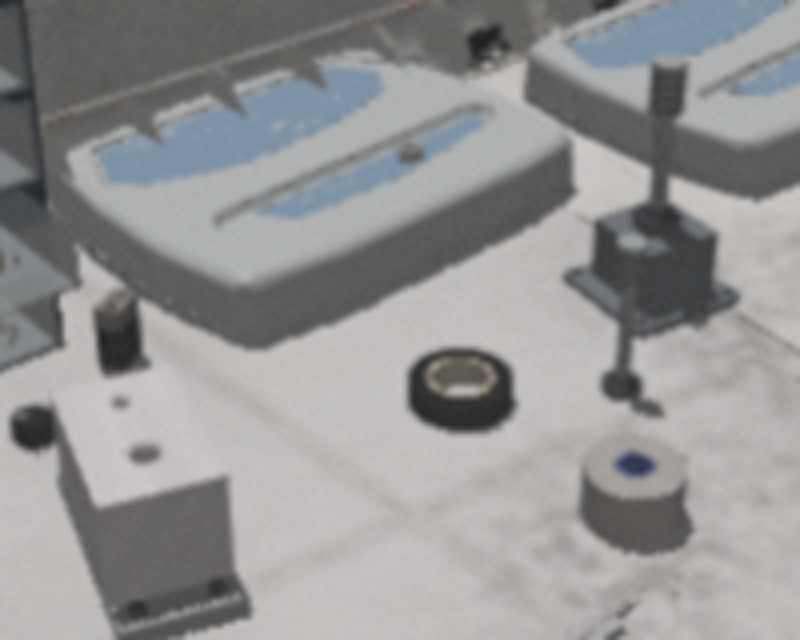

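View pics/t_c1.png

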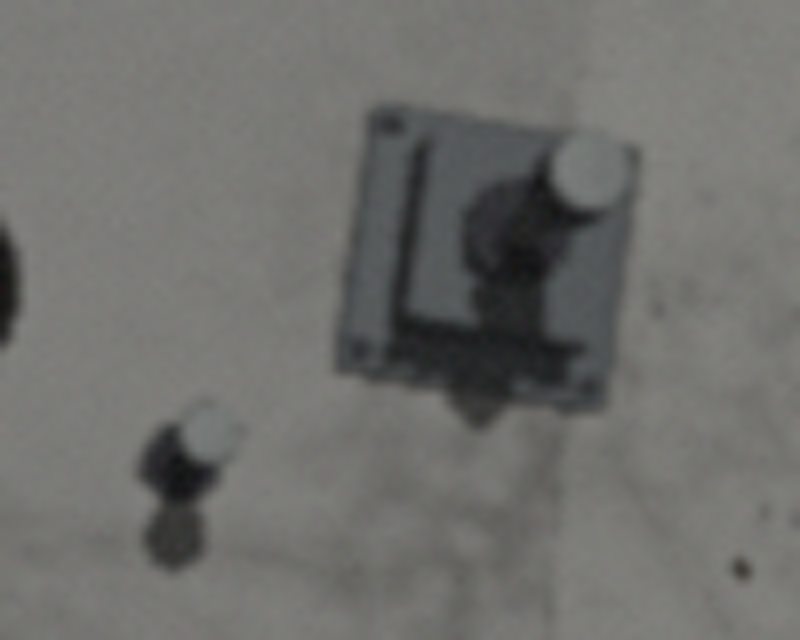

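View pics/t_c2.png

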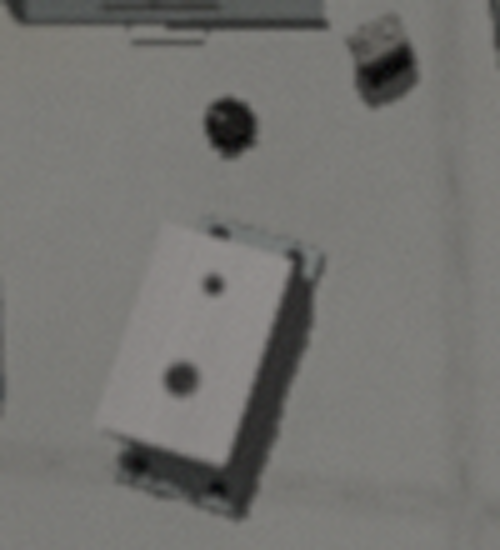

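The crops confirm it. The larger gauge is in the stand, with its head top at scene (386.8,165) and top (413.3,200.8). The other one, at scene (376,238), has a roughly half-size collar and stands on the bench. The large hole is at scene (256,263) and top (236,215.4), and the small hole is behind it.

```bash
python3 - <<'E'
from h import *
s=get_calibration("scene"); t=get_calibration("top")
def cc(x,y,k,x0,y0): return np.array([(x+.5)/k-.5+x0,(y+.5)/k-.5+y0])
for n,a,b in [("head",cc(669,60,4,220,150),cc(590,170,8,340,180)),("bore",cc(145,453,4,220,150),cc(182,379,5,200,140)),("small",cc(121,402,4,220,150),cc(213,285,5,200,140))]:
    X,r=tri([(s,a),(t,b)]); print(n,X.round(4),r.round(2))
    for z in (.074,.16,.165,.17): print(z,onz(t,b,z).round(4),onz(s,a,z).round(4))
# small gauge head
b=cc(210,433,8,340,180);a=cc(633,243,4,220,150);print(tri([(s,a),(t,b)]))
# stand foot corners top view z=.008
P=[onz(t,cc(*p,8,340,180),.008)[:2] for p in [(370,105),(640,150),(607,410),(337,370)]]
print(np.round(P,4),np.mean(P,0))
# block corners top
P=[onz(t,cc(*p,5,200,140),.074)[:2] for p in [(165,221),(298,262),(226,468),(97,430)]]
print(np.round(P,4),np.mean(P,0), [np.linalg.norm(P[i]-P[i-1]) for i in range(4)])
E
```

```text
head [ 0.5713 -0.1751  0.1608] [ 0.23  0.02 -0.13 -0.15]
0.074 [ 0.5858 -0.1935  0.074 ] [ 0.6998 -0.3288  0.074 ]
0.16 [ 0.5711 -0.1756  0.16  ] [ 0.573  -0.1763  0.16  ]
0.165 [ 0.5703 -0.1745  0.165 ] [ 0.5656 -0.1674  0.165 ]
0.17 [ 0.5694 -0.1735  0.17  ] [ 0.5582 -0.1586  0.17  ]
bore [0.5537 0.2147 0.0688] [ 0.16  0.03 -0.15 -0.12]
0.074 [0.5528 0.2133 0.074 ] [0.548  0.2181 0.074 ]
0.16 [0.541  0.1956 0.16  ] [0.4484 0.2729 0.16  ]
0.165 [0.5403 0.1946 0.165 ] [0.4426 0.2761 0.165 ]
0.17 [0.5396 0.1936 0.17  ] [0.4368 0.2793 0.17  ]
small [0.5976 0.2015 0.069 ] [ 0.12  0.03 -0.11 -0.09]
0.074 [0.5965 0.2003 0.074 ] [0.5916 0.205  0.074 ]
0.16 [0.5809 0.1838 0.16  ] [0.4841 0.2621 0.16  ]
0.165 [0.58   0.1828 0.165 ] [0.4779 0.2654 0.165 ]
0.17 [0.5791 0.1818 0.17  ] [0.4716 0.2688 0.17  ]
(array([ 0.50842685, -0.08073329,  0.09660148]), array([ 0.01578693,  0.0014168 , -0.0101626 , -0.01181477]))
[[ 0.6174 -0.1402]
 [ 0.6032 -0.2229]
 [ 0.5233 -0.2097]
 [ 0.5357 -0.1281]] [ 0.56992309 -0.17521897]
[[0.6268 0.2236]
 [0.6072 0.1611]
 [0.5119 0.1918]
 [0.5292 0.2517]] [0.56876979 0.20707703] [np.float64(0.10146842593672797), np.float64(0.06552418347133912), np.float64(0.1001352513409397), np.float64(0.06235065294768309)]
```

Emit:
{"fn": "carry_out", "kwargs": {
  "translation": [
    [-3,6,0],
    [-6,12,0],
    [-9,18,0],
    [-12,24,0],
    [-14.7,29,0]
  ],
  "turn": [0.18,0.36,0.54,0.72,0.9],
  "gripper": [1,1,1,1,1]
}}

```text
time_s: 0.78
tool_pos: [0.3922, 0.4273, 0.2304]
tool_rot: [-180.0, -0.0, 24.5]
force: [-0.7, 0.9, 0.5]
grip_width: 0.087
```

```bash
cat >> h.py <<'E'
from scipy.spatial.transform import Rotation as Ro
def plan(pos,yaw=None):
    o=telemetry.get_obs(); R=Ro.from_euler('xyz',o["tool_rot"],degrees=True).as_matrix()
    d=R.T@(np.asarray(pos)-o["tool_pos"])
    y=o["tool_rot"][2]
    print("t",o["time_s"],"pos",np.round(o["tool_pos"],4),"rot",np.round(o["tool_rot"],2),"F",np.round(o["force"],2),"w",round(o["grip_width"],4),"q",np.round(o["qpos"],0))
    print("shift cm",np.round(d*100,2),"turn",None if yaw is None else round(np.radians(y-yaw),3))
E
python3 -c "
from h import *
plan([.56,-.03,.235],20)"
```

```text
t 0.775 pos [0.3922 0.4273 0.2304] rot [-1.7999e+02 -1.0000e-02  2.4470e+01] F [-0.73  0.87  0.47] w 0.087 q [-60.  10.  11.  94.  -2.  76. -24.]
shift cm [-3.67 48.58 -0.46] turn 0.078
```

```bash
python3 -c "
from h import *
o=telemetry.get_obs()
plan([.5,.2,.235],20)
c=get_calibration('wrist'); C=-c['R'].T@c['t']; R=Ro.from_euler('xyz',o['tool_rot'],degrees=True).as_matrix()
print('cam in tool',(R.T@(C-o['tool_pos'])).round(4)); print((R.T@c['R'].T).round(3))
for z in(.074,.163):
  X=onz(c,(320,140),z); print(z,(R.T@(X-o['tool_pos'])).round(3),(X-o['tool_pos']).round(3))
"
```

```text
t 0.775 pos [0.3922 0.4273 0.2304] rot [-1.7999e+02 -1.0000e-02  2.4470e+01] F [-0.73  0.87  0.47] w 0.087 q [-60.  10.  11.  94.  -2.  76. -24.]
shift cm [ 0.4  25.16 -0.46] turn 0.078
cam in tool [ 0.0007 -0.0799 -0.1542]
[[ 1.     0.001 -0.001]
 [-0.     0.957  0.291]
 [ 0.001 -0.291  0.957]]
0.074 [ 0.001 -0.054  0.156] [-0.021  0.049 -0.156]
0.163 [ 0.001 -0.061  0.067] [-0.025  0.056 -0.067]
```

```bash
python3 -c "
from h import *
plan([.571,.163,.23],20)"
```

```text
t 0.775 pos [0.3922 0.4273 0.2304] rot [-1.7999e+02 -1.0000e-02  2.4470e+01] F [-0.73  0.87  0.47] w 0.087 q [-60.  10.  11.  94.  -2.  76. -24.]
shift cm [ 5.33 31.47  0.04] turn 0.078
```

Emit:
{"fn": "carry_out", "kwargs": {
  "translation": [
    [1,6,0],
    [2,12,0],
    [3,18,0],
    [4,24,0],
    [5.3,29.5,0]
  ],
  "turn": [0.02,0.04,0.06,0.078,0.078],
  "gripper": [1,1,1,1,1]
}}

```text
time_s: 1.4
tool_pos: [0.5635, 0.1813, 0.2306]
tool_rot: [-180.0, -0.0, 20.3]
force: [1.0, 2.0, 1.0]
grip_width: 0.0869
```

Emit:
{"fn": "carry_out", "kwargs": {
  "translation": [
    [0,2,0],
    [0,2,0],
    [0,2,0]
  ],
  "turn": [0,0,0],
  "gripper": [1,1,1]
}}

```text
time_s: 1.78
tool_pos: [0.5686, 0.1672, 0.2303]
tool_rot: [-179.9, 0.0, 20.5]
force: [-0.3, 0.0, -0.3]
grip_width: 0.0869
```

```bash
python3 -c "
from h import *
plan([.57,-.12,.235],20)
c=get_calibration('wrist'); im=read_camera('wrist'); cv2.imwrite('pics/w1.png',im[:,:,::-1]); import pickle; pickle.dump(c,open('w1.pkl','wb'))
print(proj(c,[.5528,.2133,.074]))"
```

```text
t 1.775 pos [0.5686 0.1672 0.2303] rot [-1.7991e+02  3.0000e-02  2.0520e+01] F [-0.3   0.02 -0.28] w 0.0869 q [-40.  12.  25.  93.  -5.  77.   6.]
shift cm [-9.94 26.94 -0.51] turn 0.009
[320.34870426 145.08408351]
```

View pics/w1.png

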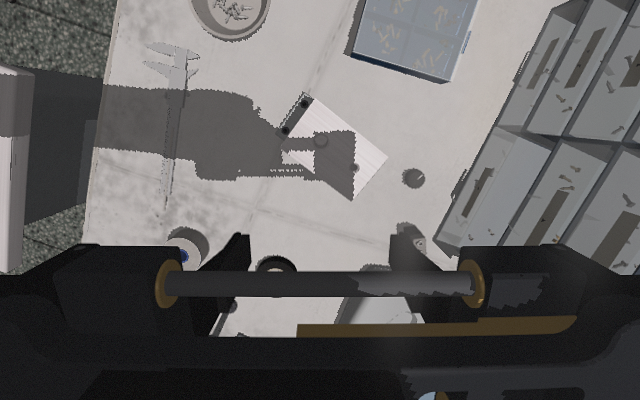

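```bash
python3 -c "
from h import *
im=cv2.imread('pics/w1.png')[:,:,::-1]
crop(im,270,400,80,205,6,'pics/w1c.png')"
```

```text
(no output)
```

View pics/w1c.png

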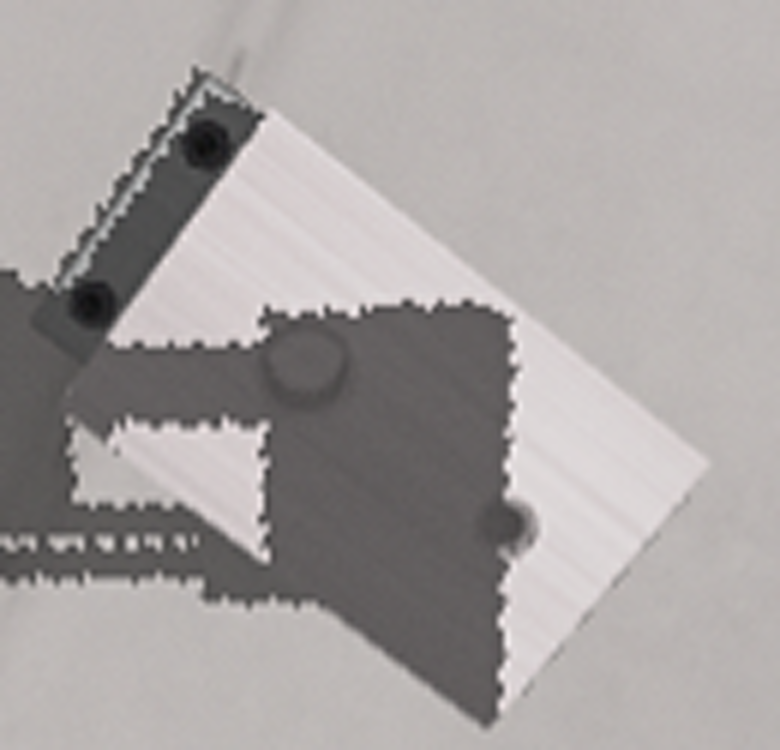

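The wrist view shows the block in the gripper's shadow. The large hole is at (320.6,140.6), the small one at (354.5,167), and the block corners are clear.

```bash
python3 -c "
from h import *
import pickle
c=pickle.load(open('w1.pkl','rb')); t=get_calibration('top'); s=get_calibration('scene')
f=lambda p: np.array([(p[0]+.5)/6-.5+270,(p[1]+.5)/6-.5+80])
h=f((306,366)); print('wrist',onz(c,h,.074),onz(c,f((507,523)),.074))
P=[onz(c,f(p),.074)[:2] for p in [(263,112),(710,462),(490,727),(67,390)]]
m=np.mean(P,0); u=(P[1]-P[0]+P[2]-P[3]); u/=np.linalg.norm(u); print(m,u,[np.linalg.norm(P[i]-P[i-1]).round(4) for i in range(4)],'bore from corners',m-.018*u)
bt=np.array([236,215.4]); bs=np.array([255.9,262.9])
print(tri([(c,h),(t,bt)]),tri([(c,h),(t,bt),(s,bs)]))
"
```

```text
wrist [0.55135993 0.21784604 0.074     ] [0.59573344 0.2043276  0.074     ]
[0.56892288 0.2122984 ] [ 0.95491815 -0.2968692 ] [np.float64(0.059), np.float64(0.1006), np.float64(0.0632), np.float64(0.1001)] bore from corners [0.55173436 0.21764205]
(array([0.55228508, 0.21665919, 0.06103043]), array([ 0.37419486,  0.31108624, -0.34310914,  0.95706853])) (array([0.55181919, 0.21673919, 0.07015032]), array([ 0.02868936,  0.81750111, -1.17694383,  0.62916665, -0.29154832,
        0.35421855]))
```

```bash
python3 -c "
from h import *
plan([.59,-.23,.24],20)"
```

```text
t 1.825 pos [0.5686 0.1674 0.2304] rot [-1.7992e+02  2.0000e-02  2.0560e+01] F [-0.17 -1.05  0.18] w 0.0869 q [-40.  12.  25.  93.  -5.  77.   6.]
shift cm [-11.96  37.96  -1.01] turn 0.01
```

Emit:
{"fn": "carry_out", "kwargs": {
  "translation": [
    [-1.7,5.6,-0.5],
    [-3.5,11.2,-1],
    [-5.2,16.8,-1],
    [-7,22.4,-1],
    [-8.8,28,-1]
  ],
  "turn": [0,0,0.01,0.01,0.01],
  "gripper": [1,1,1,1,1]
}}

```text
time_s: 2.45
tool_pos: [0.5849, -0.1276, 0.2408]
tool_rot: [-179.9, -0.1, 20.0]
force: [0.4, 0.4, -0.7]
grip_width: 0.087
```

Emit:
{"fn": "carry_out", "kwargs": {
  "translation": [
    [-1.6,5,0],
    [-3.2,10,0],
    [-3.2,10,0],
    [-3.2,10,0]
  ],
  "turn": [0,0,0,0],
  "gripper": [1,1,1,1]
}}

```text
time_s: 2.95
tool_pos: [0.5889, -0.2311, 0.2402]
tool_rot: [-179.9, -0.0, 19.9]
force: [-0.5, 0.3, 0.3]
grip_width: 0.0872
```

```bash
python3 -c "
from h import *
plan([.57,-.175,.235],20)
c=get_calibration('wrist'); im=read_camera('wrist'); cv2.imwrite('pics/w2.png',im[:,:,::-1]); import pickle; pickle.dump(c,open('w2.pkl','wb'))
print(proj(c,[.57,-.175,.163])); crop(im,250,390,60,200,5,'pics/w2c.png')"
```

```text
t 2.95 pos [ 0.5889 -0.2311  0.2402] rot [-1.7991e+02 -3.0000e-02  1.9910e+01] F [-0.52  0.3   0.35] w 0.0872 q [-11.  18.  38.  86. -12.  79.  48.]
shift cm [ 0.13 -5.92  0.53] turn -0.002
[320.35387135 141.86686814]
```

View pics/w2.png

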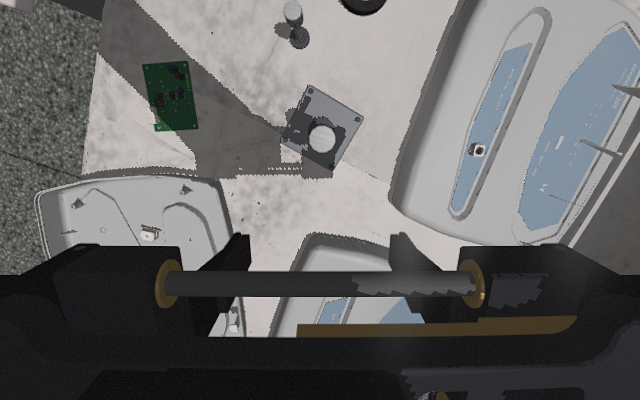

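View pics/w2c.png

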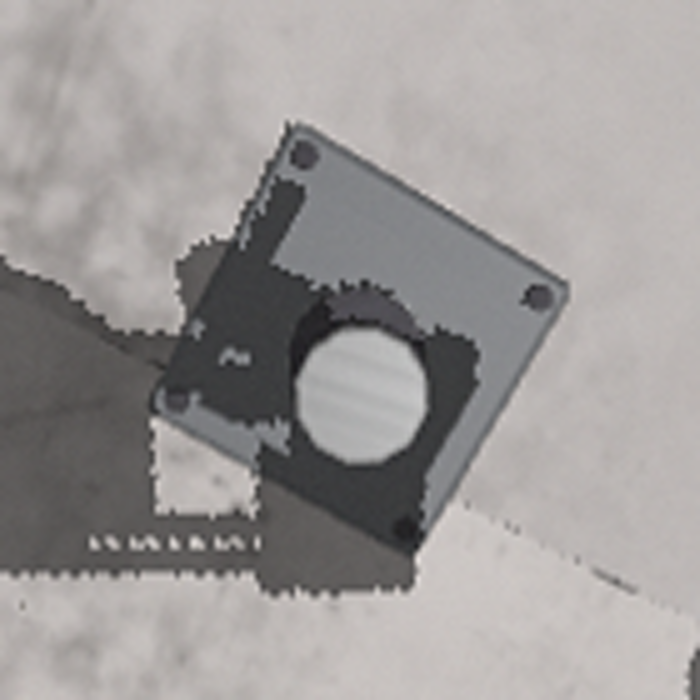

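The head disc is at wrist (322,138.8), about 26.6 px across.

```bash
python3 -c "
from h import *
import pickle
c=pickle.load(open('w2.pkl','rb')); t=get_calibration('top'); s=get_calibration('scene')
f=lambda p: np.array([(p[0]+.5)/5-.5+250,(p[1]+.5)/5-.5+60])
h=f((362,396)); 
for z in (.16,.163,.166,.17): print(onz(c,h,z).round(4), onz(t,(413.3,200.8),z).round(4))
ht=np.array([413.3,200.8]); hs=np.array([386.9,164.6])
for o in ([(c,h),(t,ht)],[(c,h),(s,hs)],[(c,h),(t,ht),(s,hs)]): x,r=tri(o);print(x.round(4),r.round(2))
P=[onz(c,f(p),.008)[:2] for p in [(297,124),(570,290),(412,553),(153,408)]]
print('stand',np.mean(P,0),[np.linalg.norm(P[i]-P[i-1]).round(4) for i in range(4)])
X=np.array([.5708,-.174,.163]); e=proj(c,X+[.011*.94,.011*.34,0])-proj(c,X-[.011*.94,.011*.34,0]); print('exp diam',e)
"
```

```text
[ 0.5705 -0.1725  0.16  ] [ 0.5712 -0.1755  0.16  ]
[ 0.5704 -0.1723  0.163 ] [ 0.5706 -0.1749  0.163 ]
[ 0.5703 -0.1721  0.166 ] [ 0.5701 -0.1743  0.166 ]
[ 0.5702 -0.1718  0.17  ] [ 0.5694 -0.1735  0.17  ]
[ 0.5699 -0.1717  0.1735] [-0.24  0.11 -0.52 -0.5 ]
[ 0.5704 -0.1724  0.1621] [-0.07  0.03 -0.23 -0.01]
[ 0.5704 -0.1727  0.1625] [-0.17  0.4  -1.12  0.15 -0.15 -0.22]
stand [ 0.57050291 -0.1719518 ] [np.float64(0.081), np.float64(0.0816), np.float64(0.0804), np.float64(0.0798)]
exp diam [27.56305872  0.02968523]
```

```bash
python3 -c "
from h import *
plan([.5704,-.1722,.24],20);plan([.5704,-.1722,.135],20)"
```

```text
t 3.0 pos [ 0.5892 -0.2304  0.2402] rot [-1.7991e+02 -3.0000e-02  1.9990e+01] F [ 0.02  0.24 -0.23] w 0.0868 q [-11.  18.  38.  86. -12.  79.  48.]
shift cm [ 0.23 -6.11  0.04] turn -0.0
t 3.0 pos [ 0.5892 -0.2304  0.2402] rot [-1.7991e+02 -3.0000e-02  1.9990e+01] F [ 0.02  0.24 -0.23] w 0.0868 q [-11.  18.  38.  86. -12.  79.  48.]
shift cm [ 0.22 -6.09 10.54] turn -0.0
```

Emit:
{"fn": "carry_out", "kwargs": {
  "translation": [
    [0.1,-3,0],
    [0.2,-6.1,0],
    [0.2,-6.1,0],
    [0.2,-6.1,3],
    [0.2,-6.1,5]
  ],
  "turn": [0,0,0,0,0],
  "gripper": [1,1,1,1,1]
}}

```text
time_s: 3.62
tool_pos: [0.5696, -0.1743, 0.1895]
tool_rot: [-180.0, 0.0, 19.9]
force: [0.2, 0.0, -0.5]
grip_width: 0.087
```

Emit:
{"fn": "carry_out", "kwargs": {
  "translation": [
    [0,0,2.5],
    [0,0,4.5],
    [0,0,5.5],
    [0,0,5.5],
    [0,0,5.5]
  ],
  "turn": [0,0,0,0,0],
  "gripper": [1,1,1,1,1]
}}

```text
time_s: 4.25
tool_pos: [0.5701, -0.1756, 0.1364]
tool_rot: [180.0, -0.1, 19.8]
force: [-0.4, -0.1, -0.6]
grip_width: 0.0872
```

```bash
python3 -c "
from h import *
plan([.5704,-.1722,.135],20)
im=read_camera('scene'); crop(im,320,460,100,250,4,'pics/s2.png')"
```

```text
t 4.25 pos [ 0.5701 -0.1756  0.1364] rot [ 1.7996e+02 -8.0000e-02  1.9760e+01] F [-0.4  -0.06 -0.64] w 0.0872 q [-16.  18.  36.  99. -11.  67.  43.]
shift cm [ 0.14 -0.31  0.14] turn -0.004
```

View pics/s2.png

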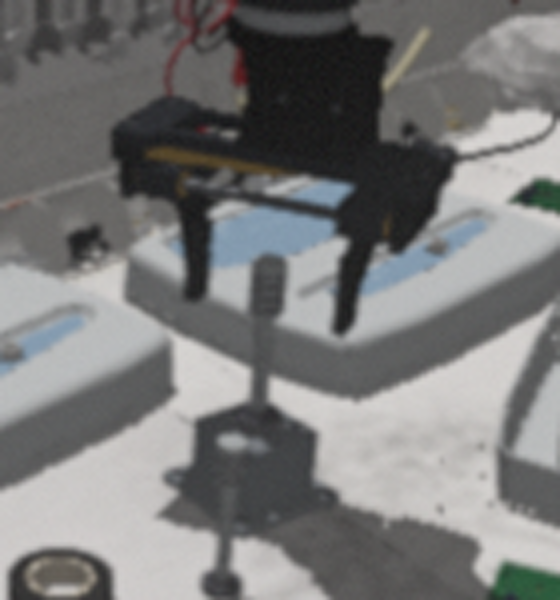

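The fingers straddle the head, whose top is at crop (270,258). I'll make a small centring shift, then close.

Emit:
{"fn": "carry_out", "kwargs": {
  "translation": [
    [0.1,-0.2,0.1],
    [0.1,-0.2,0.1],
    [0.1,-0.2,0.1],
    [0.1,-0.2,0.1],
    [0.1,-0.2,0.1]
  ],
  "turn": [0,0,0,0,0],
  "gripper": [0.8,0.5,0,0,0],
  "squeeze": 30
}}

```text
time_s: 4.92
tool_pos: [0.5698, -0.1731, 0.1346]
tool_rot: [-180.0, -0.0, 19.8]
force: [-1.1, -0.3, 1.1]
grip_width: 0.045
```

Emit:
{"fn": "carry_out", "kwargs": {
  "translation": [
    [0,0,0],
    [0,0,0],
    [0,0,0],
    [0,0,0]
  ],
  "turn": [0,0,0,0],
  "gripper": [0,0,0,0]
}}

```text
time_s: 5.42
tool_pos: [0.5699, -0.173, 0.1346]
tool_rot: [180.0, -0.0, 19.8]
force: [0.1, 0.3, -0.1]
grip_width: 0.0213
```

```bash
python3 -c "
from h import *
plan([.5704,-.1722,.21],20)
im=read_camera('scene'); crop(im,320,460,100,250,4,'pics/s3.png')"
```

```text
t 5.425 pos [ 0.5699 -0.173   0.1346] rot [ 1.800e+02 -1.000e-02  1.977e+01] F [ 0.11  0.26 -0.11] w 0.0213 q [-16.  18.  36.  99. -11.  67.  43.]
shift cm [ 0.08 -0.06 -7.54] turn -0.004
```

View pics/s3.png

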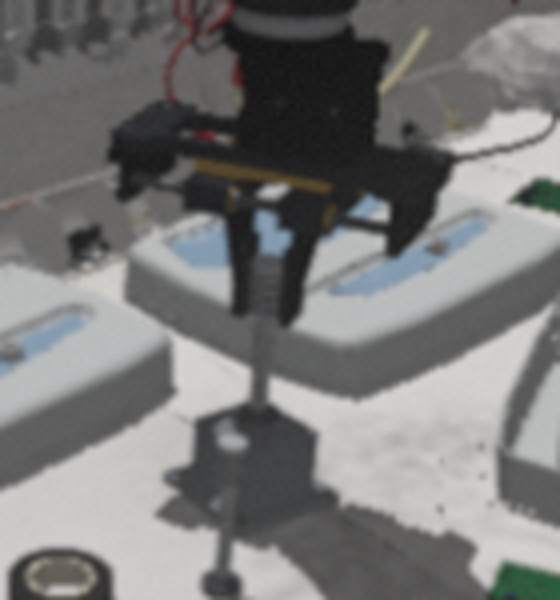

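The grip is on the head, width 21.3 mm. Lifting.

Emit:
{"fn": "carry_out", "kwargs": {
  "translation": [
    [0,0,0],
    [0,0,-0.5],
    [0,0,-2],
    [0,0,-4],
    [0,0,-6]
  ],
  "turn": [0,0,0,0,0],
  "gripper": [0,0,0,0,0]
}}

```text
time_s: 6.1
tool_pos: [0.5701, -0.1733, 0.1967]
tool_rot: [180.0, -0.1, 19.8]
force: [-0.3, -0.6, -1.5]
grip_width: 0.0212
```

Emit:
{"fn": "carry_out", "kwargs": {
  "translation": [
    [0,0,-2],
    [0,0,-3],
    [0,0,-3]
  ],
  "turn": [0,0,0],
  "gripper": [0,0,0]
}}

```text
time_s: 6.48
tool_pos: [0.5702, -0.1733, 0.2255]
tool_rot: [180.0, -0.1, 19.8]
force: [0.4, 0.2, -2.9]
grip_width: 0.0209
```

```bash
python3 -c "
from h import *
plan([.5515,.2175,.225],20)
im=read_camera('scene'); crop(im,320,460,60,220,4,'pics/s4.png')"
```

```text
t 6.475 pos [ 0.5702 -0.1733  0.2255] rot [ 1.7997e+02 -9.0000e-02  1.9770e+01] F [ 0.43  0.21 -2.86] w 0.0209 q [-17.  13.  37.  93.  -8.  76.  41.]
shift cm [ 11.46 -37.41   0.04] turn -0.004
```

View pics/s4.png

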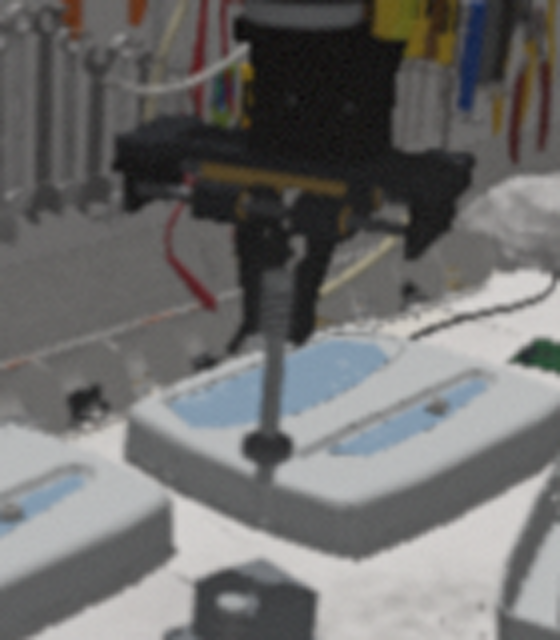

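The gauge hangs from the gripper by its head, with the collar at crop (267,447) and the tip at (263,520). Moving to above the hole.

Emit:
{"fn": "carry_out", "kwargs": {
  "translation": [
    [1,-3,0],
    [2.5,-8,0],
    [4,-13,0],
    [5.5,-18,0],
    [7,-23,0]
  ],
  "turn": [0,0,0,0,0],
  "gripper": [0,0,0,0,0]
}}

```text
time_s: 7.15
tool_pos: [0.557, 0.0686, 0.2235]
tool_rot: [-180.0, 0.1, 19.8]
force: [1.6, -0.8, -2.5]
grip_width: 0.0213
```

Emit:
{"fn": "carry_out", "kwargs": {
  "translation": [
    [1.5,-5,0],
    [3,-9.5,0],
    [4.2,-13,0],
    [4.5,-14.4,0],
    [4.5,-14.4,0]
  ],
  "turn": [0,0,0,0,0],
  "gripper": [0,0,0,0,0]
}}

```text
time_s: 7.78
tool_pos: [0.551, 0.2176, 0.2237]
tool_rot: [180.0, 0.1, 19.8]
force: [0.4, -0.5, -1.8]
grip_width: 0.0212
```

```bash
python3 -c "
from h import *
plan([.5515,.2175,.205],20)"
```

```text
t 7.775 pos [0.551  0.2176 0.2237] rot [1.7995e+02 1.0000e-01 1.9840e+01] F [ 0.35 -0.5  -1.78] w 0.0212 q [-44.  12.  23.  93.  -5.  76.  -0.]
shift cm [0.05 0.03 1.87] turn -0.003
```

Emit:
{"fn": "carry_out", "kwargs": {
  "translation": [
    [0,0,1],
    [0,0,2],
    [0,0,3],
    [0,0,3.3],
    [0,0,3.3]
  ],
  "turn": [0,0,0,0,0],
  "gripper": [0,0,0,0,0]
}}

```text
time_s: 8.4
tool_pos: [0.5514, 0.2176, 0.1913]
tool_rot: [180.0, 0.0, 19.8]
force: [0.9, -0.6, -1.5]
grip_width: 0.0214
```

```bash
python3 -c "
from h import *
plan([.5515,.2175,.205],20)
im=read_camera('scene'); crop(im,190,320,160,310,5,'pics/s5.png')
im=read_camera('top'); crop(im,180,300,150,250,6,'pics/t5.png')
im=read_camera('wrist'); cv2.imwrite('pics/w5.png',im[:,:,::-1])"
```

```text
t 8.4 pos [0.5514 0.2176 0.1913] rot [1.800e+02 2.000e-02 1.976e+01] F [ 0.93 -0.62 -1.46] w 0.0214 q [-44.  13.  23.  95.  -5.  73.  -0.]
shift cm [ 0.    0.01 -1.37] turn -0.004
```

View pics/s5.png

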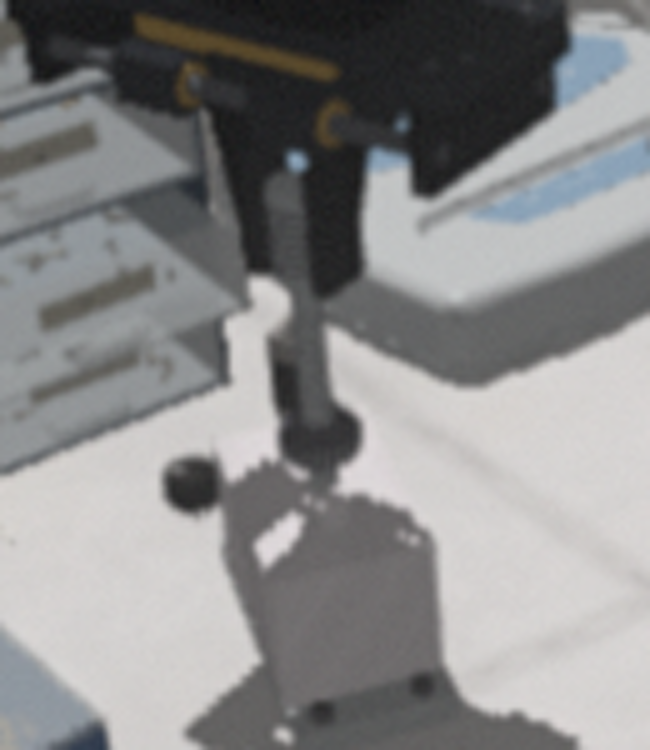

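View pics/t5.png

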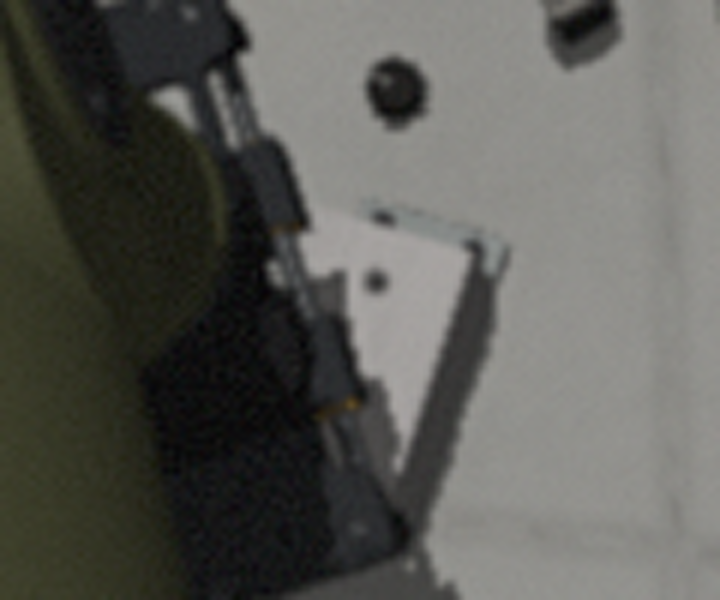

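View pics/w5.png

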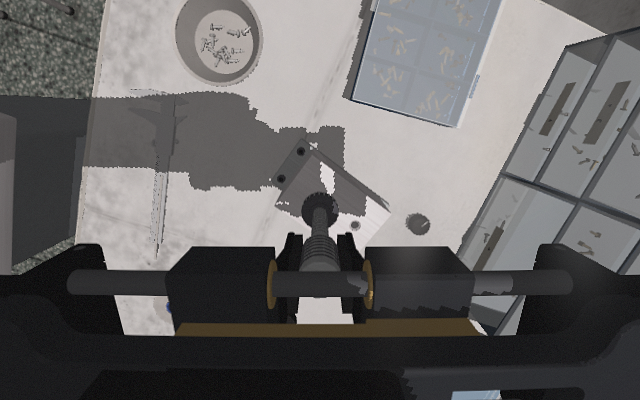

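```bash
python3 -c "
from h import *
im=cv2.imread('pics/w5.png')[:,:,::-1]; crop(im,270,370,140,240,7,'pics/w5c.png')
im=read_camera('scene'); crop(im,225,295,190,275,9,'pics/s5b.png')
s=get_calibration('scene'); c=get_calibration('wrist')
for z in (.074,.085,.09,.1,.11): print(z,proj(s,[.5514,.2178,z]).round(1),proj(c,[.5514,.2178,z]).round(1))
print(proj(c,[.5514,.2178,.074]))
"
```

```text
0.074 [255.1 262. ] [318.4 198.4]
0.085 [254.6 257.4] [318.4 201.7]
0.09 [254.4 255.3] [318.4 203.2]
0.1 [254.  251.1] [318.3 206.5]
0.11 [253.6 246.8] [318.3 210. ]
[318.44060022 198.42339924]
```

View pics/s5b.png

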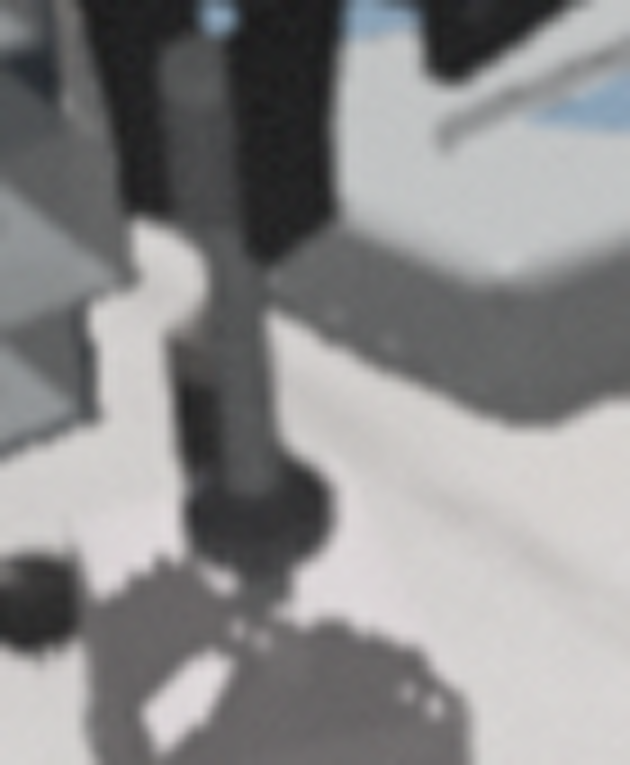

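View pics/w5c.png

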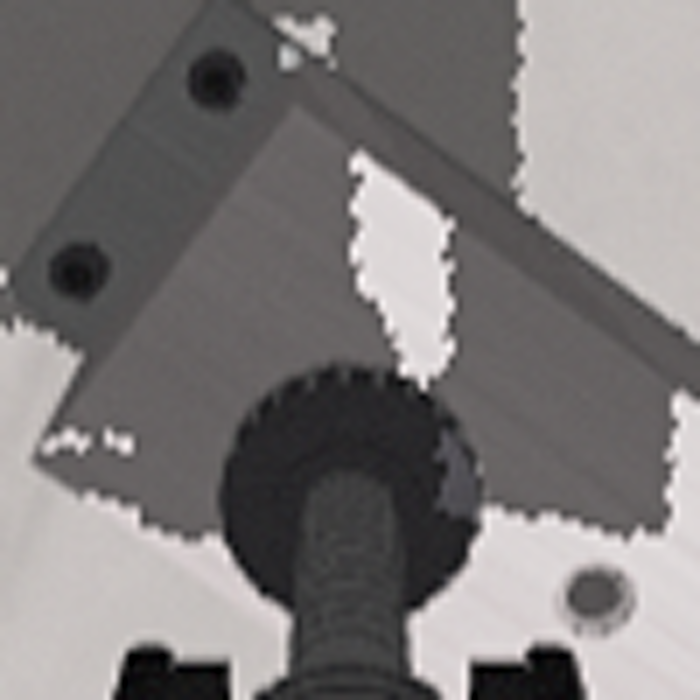

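```bash
python3 -c "
from h import *
c=get_calibration('wrist'); f=lambda p: np.array([(p[0]+.5)/7-.5+270,(p[1]+.5)/7-.5+140])
sm=onz(c,f((600,602)),.074); k1=onz(c,f((293,103)),.074); k2=onz(c,f((35,458)),.074); print(sm,k1,k2,np.linalg.norm(k1-k2))
u=np.array([.955,-.297]); v=np.array([.297,.955]) 
b1=sm[:2]-.046*u; m=(k1+k2)[:2]/2; b2=m+.032*u; print('bore',b1,b2)
for z in (.1,.102,.105,.108,.11): print(z,onz(c,f((352,490)),z).round(4))
o=telemetry.get_obs();print(o['tool_pos'],o['tool_rot'])
"
```

```text
[0.59668784 0.20330985 0.074     ] [0.5303671  0.25668705 0.074     ] [0.51237163 0.19645666 0.074     ] 0.0628612462842996
bore [0.55275784 0.21697185] [0.55192937 0.21706785]
0.1 [0.5537 0.2155 0.1   ]
0.102 [0.5535 0.2161 0.102 ]
0.105 [0.5531 0.2171 0.105 ]
0.108 [0.5528 0.218  0.108 ]
0.11 [0.5525 0.2187 0.11  ]
[0.55179775 0.2179156  0.19207127] [-1.79991128e+02 -5.65760897e-02  1.97763541e+01]
```

The wrist view puts the collar centre and the re-estimated hole (0.5523, 0.2170) within about 1 mm of each other. I'll descend in small steps and watch the force.

Emit:
{"fn": "carry_out", "kwargs": {
  "translation": [
    [0,0,0.3],
    [0,0,0.6],
    [0,0,0.8],
    [0,0,1.0],
    [0,0,1.0]
  ],
  "turn": [0,0,0,0,0],
  "gripper": [0,0,0,0,0]
}}

```text
time_s: 9.22
tool_pos: [0.5514, 0.2177, 0.1813]
tool_rot: [180.0, 0.0, 19.8]
force: [-0.0, 0.7, -1.9]
grip_width: 0.0212
```

Emit:
{"fn": "carry_out", "kwargs": {
  "translation": [
    [0,0,0.15],
    [0,0,0.3],
    [0,0,0.4],
    [0,0,0.4]
  ],
  "turn": [0,0,0,0],
  "gripper": [0,0,0,0]
}}

```text
time_s: 9.72
tool_pos: [0.5515, 0.2177, 0.1775]
tool_rot: [-180.0, 0.0, 19.8]
force: [1.1, -0.6, -2.5]
grip_width: 0.0213
```

Emit:
{"fn": "carry_out", "kwargs": {
  "translation": [
    [0,0,0.1],
    [0,0,0.2],
    [0,0,0.3],
    [0,0,0.3]
  ],
  "turn": [0,0,0,0],
  "gripper": [0,0,0,0]
}}

```text
time_s: 10.22
tool_pos: [0.5515, 0.2176, 0.1745]
tool_rot: [180.0, 0.0, 19.8]
force: [0.9, -0.2, -2.1]
grip_width: 0.0214
```

Emit:
{"fn": "carry_out", "kwargs": {
  "translation": [
    [0,0,0.1],
    [0,0,0.2],
    [0,0,0.3],
    [0,0,0.3]
  ],
  "turn": [0,0,0,0],
  "gripper": [0,0,0,0]
}}

```text
time_s: 10.72
tool_pos: [0.5514, 0.2177, 0.1714]
tool_rot: [180.0, 0.0, 19.8]
force: [-0.8, -1.2, -2.6]
grip_width: 0.0216
```

Emit:
{"fn": "carry_out", "kwargs": {
  "translation": [
    [0,0,0.1],
    [0,0,0.2],
    [0,0,0.3],
    [0,0,0.3]
  ],
  "turn": [0,0,0,0],
  "gripper": [0,0,0,0]
}}

```text
time_s: 11.22
tool_pos: [0.5515, 0.2177, 0.1684]
tool_rot: [180.0, 0.0, 19.8]
force: [-0.2, 0.5, -2.5]
grip_width: 0.0212
```

```bash
python3 -c "
from h import *
plan([.5515,.2175,.165],20)
im=read_camera('scene'); crop(im,225,295,190,275,9,'pics/s6.png')
im=read_camera('wrist'); crop(im,270,370,140,240,7,'pics/w6.png')
"
```

```text
t 11.225 pos [0.5515 0.2177 0.1684] rot [1.800e+02 1.000e-02 1.977e+01] F [-0.17  0.46 -2.48] w 0.0212 q [-43.  14.  23.  97.  -6.  70.   0.]
shift cm [-0.    0.02  0.34] turn -0.004
```

View pics/s6.png

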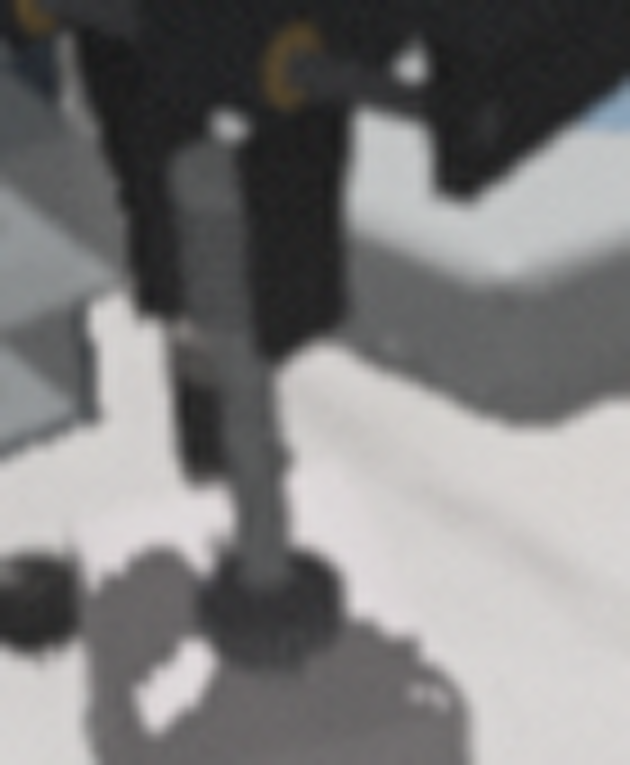

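No contact force and the collar is just above the block's top, so the tip is in the hole. Continuing down.

Emit:
{"fn": "carry_out", "kwargs": {
  "translation": [
    [0,0,0.1],
    [0,0,0.2],
    [0,0,0.3],
    [0,0,0.4],
    [0,0,0.4]
  ],
  "turn": [0,0,0,0,0],
  "gripper": [0,0,0,0,0]
}}

```text
time_s: 11.95
tool_pos: [0.5515, 0.2177, 0.1644]
tool_rot: [180.0, 0.0, 19.8]
force: [-0.5, -1.5, -2.2]
grip_width: 0.021
```

Emit:
{"fn": "carry_out", "kwargs": {
  "translation": [
    [0,0,0.1],
    [0,0,0.2],
    [0,0,0.3],
    [0,0,0.4],
    [0,0,0.4]
  ],
  "turn": [0,0,0,0,0],
  "gripper": [0,0,0,0,0]
}}

```text
time_s: 12.58
tool_pos: [0.5515, 0.2178, 0.1604]
tool_rot: [-180.0, 0.0, 19.8]
force: [0.6, -0.5, -2.3]
grip_width: 0.0212
```

Emit:
{"fn": "carry_out", "kwargs": {
  "translation": [
    [0,0,0.1],
    [0,0,0.2],
    [0,0,0.3],
    [0,0,0.3]
  ],
  "turn": [0,0,0,0],
  "gripper": [0,0,0,0]
}}

```text
time_s: 13.08
tool_pos: [0.5517, 0.2177, 0.1581]
tool_rot: [-180.0, -0.0, 19.8]
force: [-1.0, -0.4, 2.8]
grip_width: 0.0207
```

The collar met the block: Fz went from -2.3 to +2.8 N, with a lag of about 0.7 mm, so stiffness is about 7 N/mm. The rod is about 19 mm deep. I'll slide on in 2 mm steps.

Emit:
{"fn": "carry_out", "kwargs": {
  "translation": [
    [0,0,0.05],
    [0,0,0.1],
    [0,0,0.15],
    [0,0,0.2]
  ],
  "turn": [0,0,0,0],
  "gripper": [0,0,0,0]
}}

```text
time_s: 13.58
tool_pos: [0.5517, 0.2178, 0.1556]
tool_rot: [-180.0, -0.0, 19.8]
force: [-0.4, -0.9, 3.1]
grip_width: 0.021
```

Emit:
{"fn": "carry_out", "kwargs": {
  "translation": [
    [0,0,0.05],
    [0,0,0.1],
    [0,0,0.15],
    [0,0,0.2]
  ],
  "turn": [0,0,0,0],
  "gripper": [0,0,0,0]
}}

```text
time_s: 14.08
tool_pos: [0.5516, 0.2178, 0.1536]
tool_rot: [180.0, -0.0, 19.8]
force: [0.1, -1.6, 2.8]
grip_width: 0.0215
```

Emit:
{"fn": "carry_out", "kwargs": {
  "translation": [
    [0,0,0.05],
    [0,0,0.1],
    [0,0,0.15],
    [0,0,0.2]
  ],
  "turn": [0,0,0,0],
  "gripper": [0,0,0,0]
}}

```text
time_s: 14.58
tool_pos: [0.5516, 0.2178, 0.1516]
tool_rot: [-180.0, -0.0, 19.8]
force: [-0.4, -1.7, 2.7]
grip_width: 0.0212
```

```bash
python3 -c "
from h import *
plan([.5515,.2175,.15],20)
im=read_camera('scene'); crop(im,225,295,190,275,9,'pics/s7.png')
"
```

```text
t 14.575 pos [0.5516 0.2178 0.1516] rot [-1.800e+02 -1.000e-02  1.977e+01] F [-0.36 -1.67  2.73] w 0.0212 q [-43.  15.  22.  98.  -6.  68.   1.]
shift cm [-0.02  0.02  0.16] turn -0.004
```

View pics/s7.png

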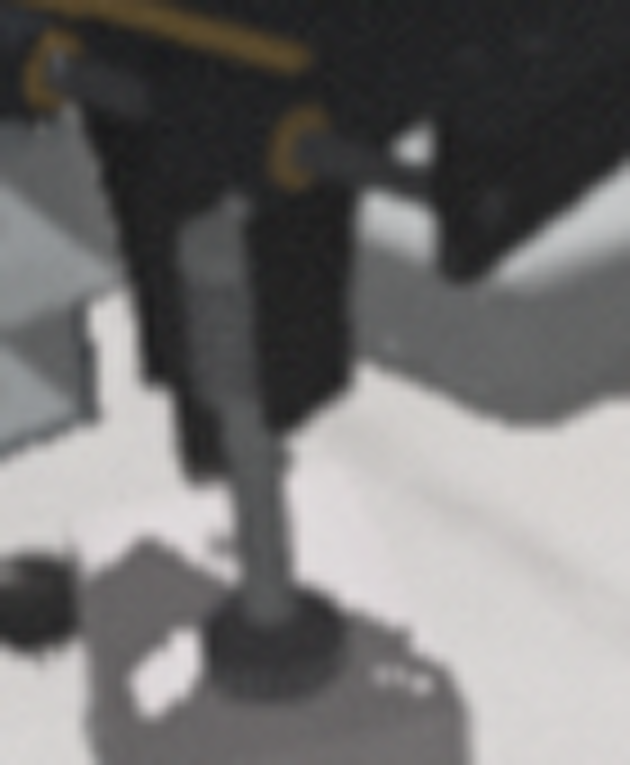

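The collar sits flat on the block at crop (275,640) and the rod is sliding through it at a steady 2.8 N.

Emit:
{"fn": "carry_out", "kwargs": {
  "translation": [
    [0,0,0.05],
    [0,0,0.1],
    [0,0,0.15],
    [0,0,0.2]
  ],
  "turn": [0,0,0,0],
  "gripper": [0,0,0,0]
}}

```text
time_s: 15.12
tool_pos: [0.5516, 0.2178, 0.1496]
tool_rot: [180.0, -0.0, 19.8]
force: [-0.3, -3.0, 3.8]
grip_width: 0.0212
```

Emit:
{"fn": "carry_out", "kwargs": {
  "translation": [
    [0,0,0.05],
    [0,0,0.1],
    [0,0,0.15],
    [0,0,0.2]
  ],
  "turn": [0,0,0,0],
  "gripper": [0,0,0,0]
}}

```text
time_s: 15.62
tool_pos: [0.5515, 0.2177, 0.1476]
tool_rot: [180.0, -0.0, 19.8]
force: [0.9, -1.4, 2.7]
grip_width: 0.0211
```

Emit:
{"fn": "carry_out", "kwargs": {
  "translation": [
    [0,0,0.05],
    [0,0,0.1],
    [0,0,0.15],
    [0,0,0.2]
  ],
  "turn": [0,0,0,0],
  "gripper": [0,0,0,0]
}}

```text
time_s: 16.12
tool_pos: [0.5516, 0.2177, 0.1456]
tool_rot: [-180.0, -0.0, 19.8]
force: [-0.1, -1.5, 2.3]
grip_width: 0.0212
```

Emit:
{"fn": "carry_out", "kwargs": {
  "translation": [
    [0,0,0.05],
    [0,0,0.1],
    [0,0,0.15],
    [0,0,0.2]
  ],
  "turn": [0,0,0,0],
  "gripper": [0,0,0,0]
}}

```text
time_s: 16.62
tool_pos: [0.5516, 0.2177, 0.1436]
tool_rot: [-180.0, -0.0, 19.8]
force: [1.1, -0.7, 1.9]
grip_width: 0.0208
```

Emit:
{"fn": "carry_out", "kwargs": {
  "translation": [
    [0,0,0.05],
    [0,0,0.1],
    [0,0,0.15],
    [0,0,0.2]
  ],
  "turn": [0,0,0,0],
  "gripper": [0,0,0,0]
}}

```text
time_s: 17.12
tool_pos: [0.5515, 0.2178, 0.1416]
tool_rot: [-180.0, -0.0, 19.8]
force: [0.3, -2.2, 2.0]
grip_width: 0.0211
```

Emit:
{"fn": "carry_out", "kwargs": {
  "translation": [
    [0,0,0.05],
    [0,0,0.1],
    [0,0,0.15],
    [0,0,0.2]
  ],
  "turn": [0,0,0,0],
  "gripper": [0,0,0,0]
}}

```text
time_s: 17.62
tool_pos: [0.5515, 0.2178, 0.1396]
tool_rot: [-180.0, -0.0, 19.8]
force: [0.7, -1.9, 3.4]
grip_width: 0.0214
```

Emit:
{"fn": "carry_out", "kwargs": {
  "translation": [
    [0,0,0.05],
    [0,0,0.1],
    [0,0,0.15],
    [0,0,0.2]
  ],
  "turn": [0,0,0,0],
  "gripper": [0,0,0,0]
}}

```text
time_s: 18.12
tool_pos: [0.5515, 0.2178, 0.1376]
tool_rot: [-180.0, -0.0, 19.8]
force: [1.1, -1.7, 2.4]
grip_width: 0.021
```

Emit:
{"fn": "carry_out", "kwargs": {
  "translation": [
    [0,0,0.05],
    [0,0,0.1],
    [0,0,0.15],
    [0,0,0.2]
  ],
  "turn": [0,0,0,0],
  "gripper": [0,0,0,0]
}}

```text
time_s: 18.62
tool_pos: [0.5516, 0.2178, 0.1361]
tool_rot: [-180.0, -0.0, 19.8]
force: [-0.7, -0.9, 9.0]
grip_width: 0.0213
```

The force jumped to 9 N and the tool lags, so this is the bottom. I'll hold and check the reading.

Emit:
{"fn": "carry_out", "kwargs": {
  "translation": [
    [0,0,0],
    [0,0,0]
  ],
  "turn": [0,0],
  "gripper": [0,0]
}}

```text
time_s: 18.88
tool_pos: [0.5516, 0.2177, 0.1361]
tool_rot: [-180.0, -0.0, 19.8]
force: [-0.3, -1.9, 6.8]
grip_width: 0.0212
```

Emit:
{"fn": "carry_out", "kwargs": {
  "translation": [
    [0,0,0.02],
    [0,0,0.04],
    [0,0,0.04]
  ],
  "turn": [0,0,0],
  "gripper": [0,0,0]
}}

```text
time_s: 19.25
tool_pos: [0.5517, 0.2178, 0.1361]
tool_rot: [-180.0, -0.0, 19.8]
force: [-1.4, -2.0, 7.3]
grip_width: 0.0212
```

Emit:
{"fn": "carry_out", "kwargs": {
  "translation": [
    [0,0,0]
  ],
  "turn": [0],
  "gripper": [0]
}}

```text
time_s: 19.38
tool_pos: [0.5517, 0.2178, 0.1361]
tool_rot: [-180.0, -0.0, 19.8]
force: [-0.9, -2.7, 7.2]
grip_width: 0.0215
```

Emit:
{"fn": "carry_out", "kwargs": {
  "translation": [
    [0,0,0]
  ],
  "turn": [0],
  "gripper": [0]
}}

```text
time_s: 19.5
tool_pos: [0.5517, 0.2178, 0.1361]
tool_rot: [-180.0, -0.0, 19.8]
force: [-2.2, -2.4, 7.7]
grip_width: 0.021
```

Emit:
{"fn": "carry_out", "kwargs": {
  "translation": [
    [0,0,0.05],
    [0,0,0.05],
    [0,0,0.05]
  ],
  "turn": [0,0,0],
  "gripper": [0,0,0]
}}

```text
time_s: 19.88
tool_pos: [0.5518, 0.2178, 0.1361]
tool_rot: [-180.0, -0.0, 19.8]
force: [-0.8, -2.4, 10.3]
grip_width: 0.0212
```

```bash
python3 -c "
from h import *
for i in range(4):
  o=telemetry.get_obs(); print(o['time_s'],o['force'].round(2),o['tool_pos'].round(4)); read_camera('top')
"
```

```text
19.875 [-0.76 -2.4  10.28] [0.5518 0.2178 0.1361]
19.925 [-1.96 -3.57 10.14] [0.5518 0.2178 0.1361]
19.975 [-2.44 -2.43 10.72] [0.5517 0.2178 0.136 ]
20.025 [-1.72 -3.05  8.93] [0.5518 0.2178 0.1361]
```

The mean is about 10 N at the wrist, and about 3 N of that may be the collar's friction. I'll add a little and hold.

Emit:
{"fn": "carry_out", "kwargs": {
  "translation": [
    [0,0,0.03],
    [0,0,0.03],
    [0,0,0.03]
  ],
  "turn": [0,0,0],
  "gripper": [0,0,0]
}}

```text
time_s: 20.45
tool_pos: [0.5518, 0.2178, 0.136]
tool_rot: [-180.0, -0.1, 19.8]
force: [-1.9, -2.3, 9.9]
grip_width: 0.0212
```

```bash
python3 -c "
from h import *
F=[]
for i in range(24):
  F.append(telemetry.get_obs()['force']); read_camera('top')
o=telemetry.get_obs();F=np.array(F);print(o['time_s'],o['tool_pos'].round(4),F.mean(0),F[:,2].min(),F[:,2].max())
im=read_camera('scene'); crop(im,225,295,190,275,9,'pics/s8.png')
"
```

```text
21.65 [0.5518 0.2178 0.1361] [-2.08451953 -2.81680789 11.10111223] 9.897496745900487 11.924858546786982
```

View pics/s8.png

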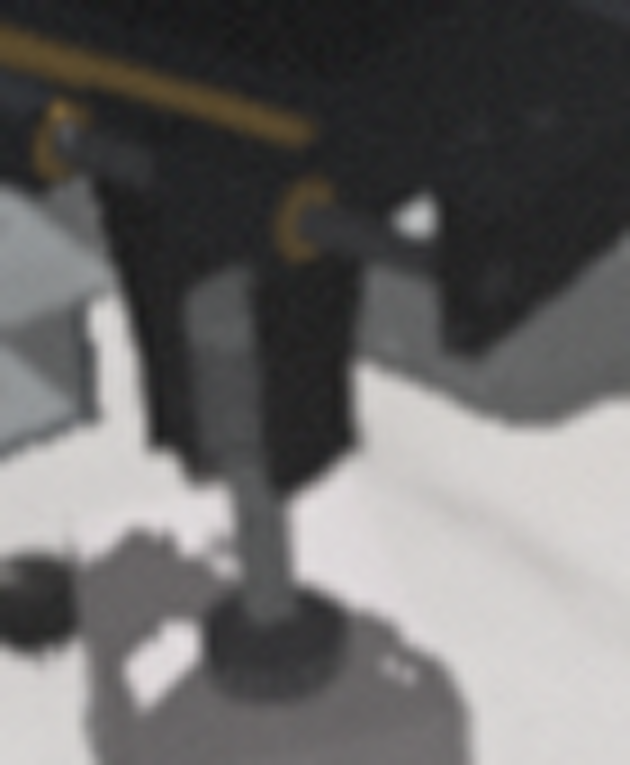

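Held for 1.2 s at 9.9–11.9 N wrist force, with the collar flat and the tool not moving. I'll ease the load a little and release.

Emit:
{"fn": "carry_out", "kwargs": {
  "translation": [
    [0,0,-0.05],
    [0,0,-0.1],
    [0,0,-0.1]
  ],
  "turn": [0,0,0],
  "gripper": [0,0,0]
}}

```text
time_s: 22.08
tool_pos: [0.5517, 0.2178, 0.1361]
tool_rot: [-180.0, -0.0, 19.8]
force: [-1.1, -2.6, 6.5]
grip_width: 0.021
```

Emit:
{"fn": "carry_out", "kwargs": {
  "translation": [
    [0,0,0],
    [0,0,0],
    [0,0,0],
    [0,0,0],
    [0,0,0]
  ],
  "turn": [0,0,0,0,0],
  "gripper": [0.3,0.4,0.6,0.7,0.7]
}}

```text
time_s: 22.7
tool_pos: [0.5514, 0.2178, 0.1352]
tool_rot: [-180.0, 0.0, 19.8]
force: [-0.2, 1.3, -0.6]
grip_width: 0.0559
```

```bash
python3 -c "
from h import *
plan([.5515,.2175,.25],20)
im=read_camera('scene'); crop(im,225,295,190,275,9,'pics/s9.png')
"
```

```text
t 22.7 pos [0.5514 0.2178 0.1352] rot [-1.800e+02  1.000e-02  1.977e+01] F [-0.2   1.33 -0.62] w 0.0559 q [-43.  16.  22.  99.  -6.  66.   1.]
shift cm [-1.000e-02  3.000e-02 -1.148e+01] turn -0.004
```

View pics/s9.png

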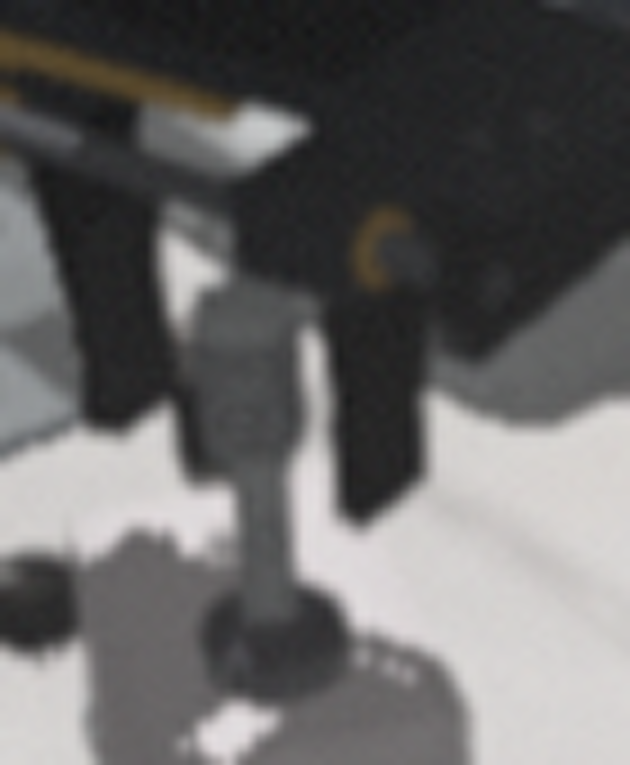

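Both fingers are clear of the head and the gauge stands free. Withdrawing straight up.

Emit:
{"fn": "carry_out", "kwargs": {
  "translation": [
    [0,0,-1],
    [0,0,-3],
    [0,0,-5],
    [0,0,-8],
    [0,0,-11]
  ],
  "turn": [0,0,0,0,0],
  "gripper": [0.7,0.7,0.7,0.7,0.7]
}}

```text
time_s: 23.38
tool_pos: [0.5516, 0.2177, 0.2471]
tool_rot: [-180.0, -0.0, 19.8]
force: [-0.7, 0.7, -0.5]
grip_width: 0.0609
```

Emit:
{"fn": "carry_out", "kwargs": {
  "translation": [
    [0,4,-1],
    [0,9,-1],
    [0,14,-1],
    [0,14,-1]
  ],
  "turn": [0,0,0,0],
  "gripper": [0.7,0.7,0.7,0.7]
}}

```text
time_s: 23.88
tool_pos: [0.6001, 0.0796, 0.2566]
tool_rot: [179.8, -0.1, 19.2]
force: [-0.2, 0.8, 0.9]
grip_width: 0.0611
```

```bash
python3 -c "
from h import *
plan([.5515,.2175,.25],20)
im=read_camera('scene'); cv2.imwrite('pics/sA0.png',im[:,:,::-1]); crop(im,200,320,180,310,5,'pics/sA.png')
im=read_camera('wrist'); cv2.imwrite('pics/wA.png',im[:,:,::-1])
s=get_calibration('scene')
for p in ([.552,.2172,.074],[.552,.2172,.088],[.552,.2172,.164]): print(((proj(s,p)-[200,180])*5).round(0))
"
```

```text
t 23.875 pos [0.6001 0.0796 0.2566] rot [ 1.7983e+02 -7.0000e-02  1.9250e+01] F [-0.24  0.83  0.85] w 0.0611 q [-34.  13.  28.  89.  -6.  80.  14.]
shift cm [ -0.05 -14.62   0.62] turn -0.013
[276. 409.]
[273. 379.]
[256. 212.]
```

View pics/sA.png

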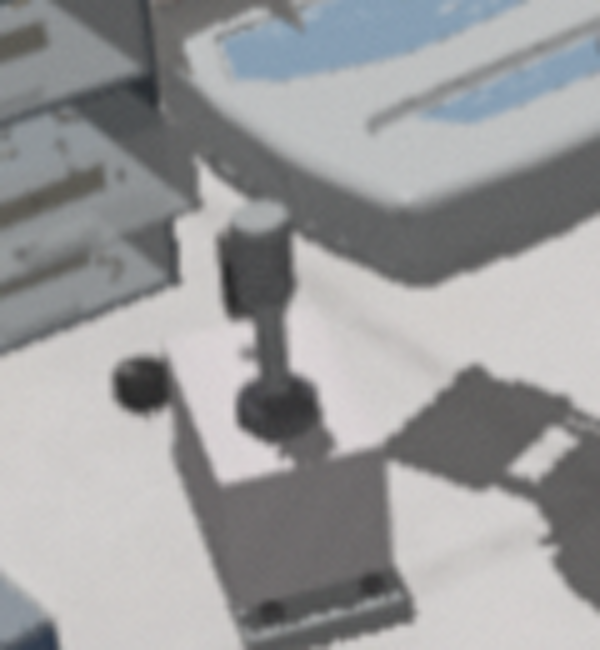

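View pics/wA.png

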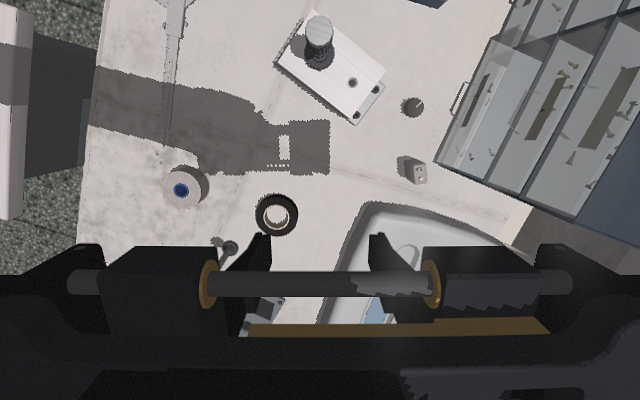

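The gauge stands upright in the hole, with its head top at crop (262,217) where (256,212) was predicted. The collar is flat on the block, and all four bystanders are where they were. Handing in.

```bash
python3 -c "
from cell import sign_off, telemetry
print(telemetry.get_obs()['joint_velocities'].round(3)); print(sign_off())"
```

```text
[-1.553  0.156 -2.057  0.204 -0.38  -0.073  0.032]
the job is handed in; nothing more can be done
None
```

The job is handed in at about 24 s of the 58 s allowed: the large gauge is standing released in the large hole, rod bottomed and collar on the block. `sign_off` gives no verdict, so what follows is from my own checks.

- **Pick-up:** I took the gauge out of its stand by the head, at a grip of 30 N, and lowered it into the large hole.
- **Collar and slide:** The collar met the block when the wrist force rose from -2.3 N to +2.8 N. The rod then slid through it at a steady 2–4 N.
- **Bottom:** I felt the bottom as a force rise with the tool stopped, at roughly 41–42 mm deep by tool height.
- **Press:** I held it for over 1.2 s at a wrist force of 9.9–11.9 N, mean 11.1 N. Taking off collar friction, I put the load on the bottom at about 8–12 N. The highest wrist reading was about 12 N, far below the 30 N limit.
- **Release:** I eased the load to about 6.5 N, opened the fingers and withdrew straight up.

**Last checks:** The final pictures show the gauge upright in the hole, collar flat on the block, with the bystanders looking undisturbed and the gripper clear.

**What disagreed or could not be measured:**
- The top camera put the hole about 4.5 mm and the head about 2.5 mm off in y from the wrist camera. I followed the wrist camera, which the scene camera backed up.
- The load on the bottom and the contact after release were inferred, not measured.
- The arm was still settling at under about 2 °/s at hand-in, well away from the gauge.

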